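Seat a drum shell in the V fence

ROBOT

A 6-joint arm with a two-finger parallel gripper is mounted at the origin on the work surface. World frame = base frame: x ahead of the robot, y to its left, z up, the work surface at z = 0. Lengths are in m, angles in degrees, forces in N, time in s.
With the tool pointing down it reaches from about 0.35 to 0.85 m from the base axis. Payload 8.1 kg.
Tool frame: the origin (TCP) lies on the centre line of the jaws, within the pads' length; the fingertips stand 11 mm ahead of it and the grasp point (between the pads) lies 8 mm behind it; x points along the fingers, z is the direction in which the jaws open and shut, and the axes are right-handed (so a half turn about x gives the same grasp; the last joint's range is limited). The gripper opens to 85 mm and grips with 20 to 120 N. Pads are 22 mm wide; open, the fingers measure 114 mm over their backs; the gripper's body (76 mm by 85 mm) begins 54 mm behind the grasp point. The pads swing forward as they close: fully open they stand 13 mm farther back than shut.
Start: joints at [-80.925, 7.471, 85.268, -0, 87.261, -4.893], TCP at [0.145, -0.582, 0.242] pointing down, gripper open.
Joint ranges: [-169.43, 169.43], [-51.17, 129.36], [1.28, 143.12], [-76.62, 256.62], [0, 156.53], [-152.29, 152.29]. Speed limits (degrees/s): [136.94, 136.94, 159.86, 180, 180, 180].

INTERFACE

Orientations are given as a 3x3 rotation matrix whose columns are the frame's x, y, z axes.
In Python, from station import ctrl gives the robot as it stands.
- The arm moves only by the shell command python3 -m crank 'ROWS' [OPENING] [FORCE]. ROWS is JSON, a list of rows, each a list of 6 numbers: the shift along the tool's x, y, z in cm, then the turn, a rotation vector about the tool's x, y, z in degrees. A call has 1 to 5 rows; each row is the pose to reach, as a shift and turn from the pose measured when the call began, along the tool's axes at that moment; what a row does not reach only later rows make up. A row lasts 1/8 s, in which the tool goes at most 62.5 mm and 10.7 degrees, less where a joint would pass 70% of its speed; a pose out of reach is approached as far as the arm can. A call with a gripper value outside its range is refused whole. OPENING is the closure, from 0 (fully open) to 1 (shut), set as the call begins (- or left out, the last holds). The fingers move at their own pace and stop on an object; FORCE is the grip in N (left out, the last holds). Time passes only in rows, so rows that repeat a pose let the fingers close. It gives the time, the measured TCP pose, the force and the opening at its end, in the units of the state.
- ctrl.state(): the state, without advancing time (a new reading comes with each control period).
- ctrl.read_camera(name): name is "scene" or "top" or "wrist"; returns the picture (400x640x3 uint8, red, green, blue); there is no depth.
- ctrl.camera_params(name): a dict with "vfov" (degrees; the focal length in pixels is half the picture's height over the tangent of half this angle, whatever the lens; pixels are square), "cx", "cy" (the principal point, pixels), "R" (3x3) and "t" (3): a world point X has camera coordinates R X + t. Camera axes: x right, y down, z forward; pixel columns grow to the right and rows downward; lengths in m; the calibration is good to about 2 mm. A picture is of the moment at which its call begins: read the wrist's pose just before it. camera_params takes no time and is no camera call; for the wrist camera it gives the pose at the moment of the call.
- ctrl.finish_job(): hands the job in, once; it reports no verdict.
The state is a dict: "clock": time; "q": joint angles; "qvel": joint speeds; "tau": joint torques, N m; "tool_pos": TCP position; "orientation": TCP orientation; "contact_force": force on the tool from outside, world axes, zero at the start; "moment": the same for the moment, N m; "opening": opening from 0.0 (shut) to 1.0 (fully open).
Only numpy, scipy, OpenCV 4.12 (cv2) and the standard library are available. Lean on these libraries where they do the work, as an engineer would, in place of code of your own. Each camera call takes 0.05 s, during which the arm holds its last target.

TASK

Slide the low, wide drum shell (the open plywood ring, neither the solid disc nor the narrow tall tube) along the bench into the V-shaped wooden fence, until it sits fully home against both rails, ready for marking out its lug holes. Keep it flat on the bench instead of lifting it, and leave the solid disc and the tall tube where they are.

Things in the scene. Friction and masses are not known exactly. Their poses are not given: they have to be found in the camera images.
- shell: the low, wide drum shell: an open plywood ring standing on the bench, 120 mm outer diameter, wall 7 mm thick (106 mm clear inside, open at top and bottom), 50 mm high, about 0.1 kg, loose. Small dark screw holes around it. Origin: centre of the ring on its underside (bench level); z up.
- fence: V fence, fixed to the bench: two wooden rails, each 170 mm long, 18 thick, 40 high, meeting at a right angle, a plywood block behind the corner. Origin: on the bench, where the centre of the 120 mm shell stands when it touches both rails, 85 mm before the inner corner. Its x axis points level into the corner along the bisector; the mouth, on the -x side, is 240 mm wide, 35 mm before the origin.
- tall_shell: the tall narrow tube, to be left alone: open plywood tube, 80 mm outer diameter, wall 6 mm, 85 mm high, standing loose on the bench. Origin: centre of its underside; z up.
- disc: the solid plywood disc, to be left alone: 120 mm diameter, 18 mm thick, lying flat and loose on the bench. Origin: centre of its underside; z up.
Not all that is in view belongs to the job. Leave any green or pink look-alike of the shell alone.

How it is judged:
By the outcome, as a careful person would: the job done as asked, in the order asked, and still so for the second after the job is handed in, with the robot touching nothing.
It also fails if it takes over 35 s, if anything falls off the work surface, if the arm or the gripper's body presses on something with over 40 N, if the wrist force passes 120 N, or if a joint passes its speed limit or range.

## Working session

There is one attempt and no reset: what is moved stays moved. The work goes in short steps, Python scripts to look and compute and a shell command to move; the robot and the scene stay as the last step left them, time stands still between calls to the robot, and variables do not carry over. Pictures are saved under pics/ and viewed, and the job is handed in when it is done.

```bash
ls; mkdir -p pics
python3 - <<'E'
from station import ctrl
import cv2
for n in("scene","top"):
    im=ctrl.read_camera(n); cv2.imwrite(f"pics/{n}0.png",im[:,:,::-1]); p=ctrl.camera_params(n); print(n,p)
s=ctrl.state(); print(s['clock'],s['tool_pos'],s['orientation'],s['contact_force'],s['opening'])
E
```

```text
pics
scene {'vfov': 51.26969920786507, 'cx': 324.1724992715579, 'cy': 205.78128909210005, 'R': array([[ 0.05663279,  0.99839199,  0.00248239],
       [ 0.85415585, -0.0471635 , -0.51787392],
       [-0.51692409,  0.03144899, -0.85545336]]), 't': array([-0.06913639, -0.33421943,  1.50084503])}
top {'vfov': 45.63125887710125, 'cx': 321.0218796899417, 'cy': 200.06761328555544, 'R': array([[-0.01551255, -0.99986982,  0.00443908],
       [-0.99650542,  0.01509563, -0.08215271],
       [ 0.082075  , -0.00569797, -0.99660987]]), 't': array([0.04917338, 0.42010055, 1.23974882])}
0.1 [ 0.14476397 -0.58177488  0.24132062] [[-2.93645466e-04  9.70422882e-01  2.41411152e-01]
 [ 1.67805266e-03  2.41411300e-01 -9.70421438e-01]
 [-9.99998549e-01  1.20140770e-04 -1.69931003e-03]] [0.06090798 0.09246535 0.75731621] 1.0011404726591564
```

View pics/scene0.png

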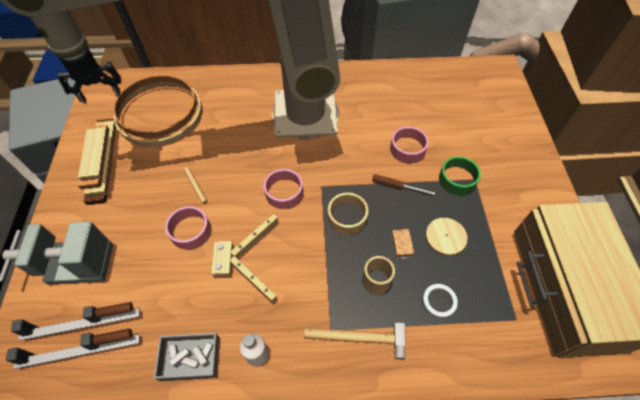

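View pics/top0.png

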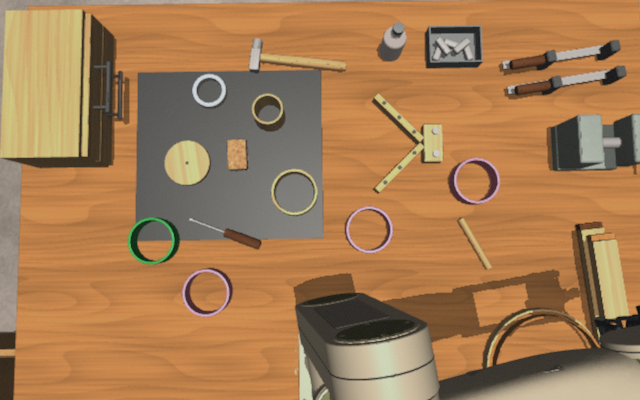

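The shell is the yellow ring at top-view (294,192), on the mat's edge. The fence corner is at about (422,142), opening to the left (+y). The tall tube is at (267,110), the disc at (187,162), and a pink ring at (369,229).

```bash
cat > h.py <<'E'
import numpy as np, cv2
from station import ctrl
P={n:ctrl.camera_params(n) for n in("scene","top")}
def ray(n,uv,z,p=None):
    p=p or P[n]; f=200/np.tan(np.radians(p['vfov']/2))
    d=np.array([(uv[0]-p['cx'])/f,(uv[1]-p['cy'])/f,1.]);R=np.array(p['R']);C=-R.T@p['t'];w=R.T@d
    return C+w*(z-C[2])/w[2]
def proj(n,X,p=None):
    p=p or P[n]; f=200/np.tan(np.radians(p['vfov']/2))
    c=np.array(p['R'])@X+p['t']; return np.array([p['cx']+f*c[0]/c[2],p['cy']+f*c[1]/c[2]])
def tri(a,b):
    A=[];B=[]
    for n,uv in(("scene",a),("top",b)):
        p=P[n];C=-np.array(p['R']).T@p['t'];w=ray(n,uv,0)-C;w/=np.linalg.norm(w)
        M=np.eye(3)-np.outer(w,w);A.append(M);B.append(M@C)
    return np.linalg.solve(sum(A),sum(B))
E
python3 - <<'E'
import cv2
a=cv2.imread("pics/top0.png");b=cv2.imread("pics/scene0.png")
c1=cv2.resize(a[80:260,250:450],None,fx=4,fy=3.3333*1.2/1.0 if 0 else 4)[:600]
cv2.imwrite("pics/t1.png",cv2.resize(a[85:255,250:450],None,fx=3.5,fy=3.5,interpolation=cv2.INTER_CUBIC))
cv2.imwrite("pics/s1.png",cv2.resize(b[180:310,200:400],None,fx=4,fy=4,interpolation=cv2.INTER_CUBIC))
E
```

```text
(no output)
```

View pics/t1.png

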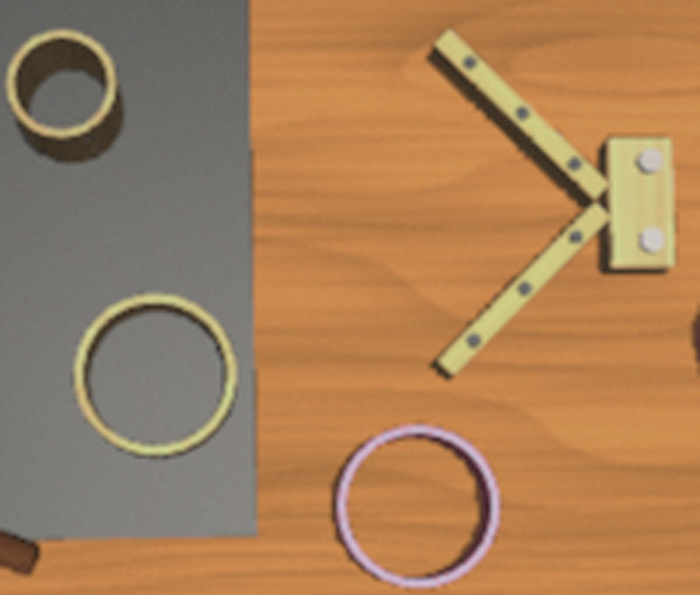

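View pics/s1.png

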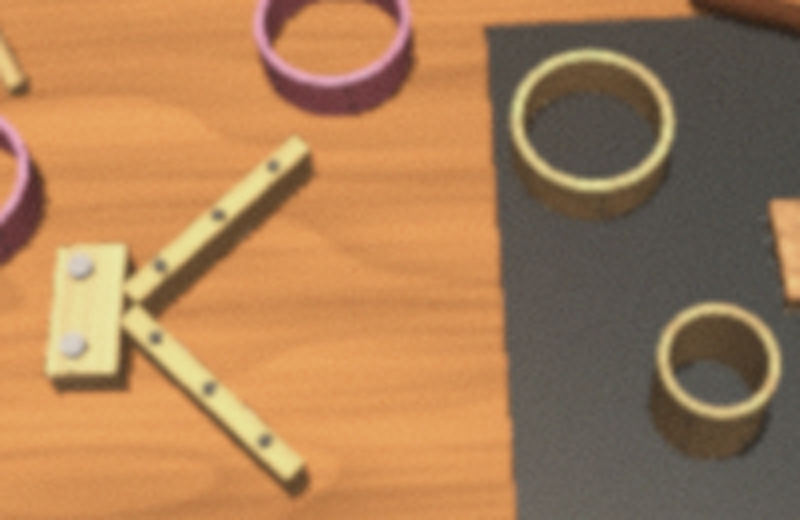

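The crops show both rails' tops with three screws each, and the shell's bright rim. I'll triangulate the screws and fit ellipses to the rim.

Run:
```python
from h import *
t=lambda u,v:(250+(u+.5)/3.5-.5,85+(v+.5)/3.5-.5)
s=lambda u,v:(200+(u+.5)/4-.5,180+(v+.5)/4-.5)
up=[(s(265,440),t(470,62)),(s(209,388),t(522,113)),(s(155,338),t(574,163))]
lo=[(s(274,166),t(474,341)),(s(218,215),t(525,288)),(s(160,265),t(576,237))]
L=[]
for r in(up,lo):
    X=np.array([tri(*q) for q in r]); print(X.round(4)); L.append(np.array([ray("top",q[1],.04) for q in r])[:,:2]); print("top",L[-1].round(4)); print("scn",np.array([ray("scene",q[0],.04) for q in r])[:,:2].round(4))
ins=[]
S=[ (np.array([ray("top",q[1],.04) for q in r])[:,:2]+np.array([ray("scene",q[0],.04) for q in r])[:,:2])/2 for r in(up,lo)]
d=[(x[2]-x[0])/np.linalg.norm(x[2]-x[0]) for x in S]   # towards corner
print("angle",np.degrees(np.arccos(d[0]@d[1])))
b=d[0]+d[1]; b/=np.linalg.norm(b)
ls=[];rhs=[]
for x,dd in zip(S,d):
    n=np.array([-dd[1],dd[0]])
    if n@b*1>0 and 0: n=-n
    # inward normal: toward other rail
    o=S[1] if x is S[0] else S[0]
    if n@(o[0]-x[0])<0:n=-n
    ls.append(n); rhs.append(n@x.mean(0)+.009)
c=np.linalg.solve(ls,rhs); F=c-.085*b
print("corner",c,"axis",b,np.degrees(np.arctan2(b[1],b[0])),"fence origin",F)
for n,box in(("top",(262,322,162,222)),("scene",(322,374,188,240))):
    im=cv2.imread(f"pics/{n}0.png");x0,x1,y0,y1=box;c=im[y0:y1,x0:x1];g=cv2.cvtColor(c,cv2.COLOR_BGR2HSV)
    m=((g[...,1]>60)&(g[...,2]>(120 if n=="top" else 130))).astype(np.uint8)
    cs,_=cv2.findContours(m,cv2.RETR_EXTERNAL,cv2.CHAIN_APPROX_NONE);k=max(cs,key=lambda k:cv2.boundingRect(k)[2]); e=cv2.fitEllipse(k)
    print(n,e,len(k)); ctr=(e[0][0]+x0,e[0][1]+y0)
    print(ctr,ray(n,ctr,.05)); 
    if n=="top":T=ctr
    else: print("tri",tri(ctr,T))
```

```text
[[ 0.6736 -0.1255  0.0462]
 [ 0.6343 -0.1638  0.0452]
 [ 0.5957 -0.2019  0.0452]]
top [[ 0.6754 -0.1273]
 [ 0.6357 -0.1655]
 [ 0.5969 -0.2035]]
scn [[ 0.6714 -0.1252]
 [ 0.6323 -0.1639]
 [ 0.5934 -0.2024]]
[[ 0.4631 -0.1229  0.043 ]
 [ 0.502  -0.1621  0.0443]
 [ 0.5398 -0.2015  0.0446]]
top [[ 0.4634 -0.1247]
 [ 0.5027 -0.1639]
 [ 0.5406 -0.2032]]
scn [[ 0.4616 -0.1219]
 [ 0.4999 -0.1617]
 [ 0.5376 -0.2016]]
angle 89.69229909142142
corner [ 0.56685798 -0.2179344 ] axis [-0.01319498 -0.99991294] -90.7560387982232 fence origin [ 0.56797955 -0.1329418 ]
top ((31.912757873535156, 29.583955764770508), (45.38071823120117, 45.89935302734375), 79.5499267578125) 130
(293.91275787353516, 191.5839557647705) [0.44110006 0.11244632 0.05      ]
scene ((25.66421890258789, 21.62448501586914), (35.10087203979492, 40.74837112426758), 96.26742553710938) 109
(347.6642189025879, 209.62448501586914) [0.44119876 0.11373926 0.05      ]
tri [0.44115423 0.11309442 0.04996629]
```

Measurements are consistent: shell rim z = 0.050 with its centre at (0.441, 0.113), and the rails at 0.04–0.046 and 90° apart. The fence origin is (0.568, −0.133) with its axis along −y. Plan: put the closed fingers inside the ring, press on its leading inner wall, and tow it into the V.

```bash
cat >> h.py <<'E'
def to(*pts,yaw=None):
    s=ctrl.state();R=np.array(s['orientation']);p=np.array(s['tool_pos'])
    for q in pts: print(q,"->cm",(R.T@(np.array(q)-p)*100).round(2))
    z=R[:,2];y=np.degrees(np.arctan2(z[1],z[0]));print("clock",s['clock'],"pos",p.round(4),"yawz",y.round(2),"down",R[:,0].round(3),"F",np.array(s['contact_force']).round(2),"open",s['opening'])
E
python3 -c "
from h import *
to((.30,-.42,.22),(.45,-.2,.2),(.45,.0,.2),(.441,.108,.15))"
```

```text
(0.3, -0.42, 0.22) ->cm [  2.15  18.97 -11.95]
(0.45, -0.2, 0.2) ->cm [  4.19  38.84 -29.67]
(0.45, 0.0, 0.2) ->cm [  4.22  43.67 -49.08]
(0.441, 0.108, 0.15) ->cm [  9.24  45.4  -59.77]
clock 0.1 pos [ 0.1448 -0.5818  0.2413] yawz -76.03 down [-0.     0.002 -1.   ] F [0.06 0.09 0.76] open 1.0011404726591564
```

```bash
python3 -m crank '[[0.5,5,-3,3,0,0],[1,10,-6.5,7,0,0],[1.5,15,-9.5,11,0,0],[2,19,-13,15,0,0],[2.5,23,-17,15,0,0]]' 1 30; python3 -c "
from h import *
to((.45,-.2,.2),(.45,.0,.2),(.441,.108,.15))"
```

```text
clock: 0.72
tool_pos: [0.3277, -0.3596, 0.2161]
orientation: [[-0.0, 1.0, -0.019], [0.002, -0.019, -1.0], [-1.0, -0.0, -0.002]]
contact_force: [0.6, -0.6, -0.7]
opening: -0.001
(0.45, -0.2, 0.2) ->cm [  1.64  11.93 -16.19]
(0.45, 0.0, 0.2) ->cm [  1.68  11.54 -36.18]
(0.441, 0.108, 0.15) ->cm [  6.7   10.44 -46.95]
clock 0.725 pos [ 0.3277 -0.3596  0.2161] yawz -91.1 down [-0.     0.002 -1.   ] F [ 0.61 -0.62 -0.66] open -0.0012072802357083062
```

```bash
python3 -m crank '[[0.5,4,-4.5,0,0,0],[1,8,-9,0,0,0],[1.5,11,-14,0,0,0],[1.6,11.5,-20,0,0,0],[1.7,11.5,-26,0,0,0]]'; python3 -c "
from h import *
to((.441,.108,.2),(.441,.108,.12))"
```

```text
clock: 1.35
tool_pos: [0.4475, -0.0997, 0.199]
orientation: [[-0.001, 1.0, -0.019], [0.003, -0.019, -1.0], [-1.0, -0.001, -0.003]]
contact_force: [1.4, 0.2, 0.5]
opening: -0.002
(0.441, 0.108, 0.2) ->cm [ -0.04  -1.05 -20.76]
(0.441, 0.108, 0.12) ->cm [  7.96  -1.04 -20.74]
clock 1.35 pos [ 0.4475 -0.0997  0.199 ] yawz -91.09 down [-0.001  0.003 -1.   ] F [1.44 0.19 0.5 ] open -0.0020131136610703052
```

```bash
python3 -m crank '[[0,0,-5,0,0,0],[0,-0.4,-10,0,0,0],[1,-0.6,-15,0,0,0],[3,-0.8,-20,0,0,0],[4,-1,-21,0,0,0]]'; python3 -c "
from h import *
to((.441,.108,.12),(.441,.108,.025))
im=ctrl.read_camera('wrist');cv2.imwrite('pics/w1.png',im[:,:,::-1])
im=ctrl.read_camera('scene');cv2.imwrite('pics/s2.png',im[:,:,::-1])"
```

```text
clock: 1.98
tool_pos: [0.4402, 0.113, 0.1582]
orientation: [[-0.003, 1.0, -0.016], [0.003, -0.016, -1.0], [-1.0, -0.003, -0.003]]
contact_force: [-0.4, -0.1, 0.2]
opening: 0.005
(0.441, 0.108, 0.12) ->cm [3.81 0.1  0.51]
(0.441, 0.108, 0.025) ->cm [13.31  0.13  0.53]
clock 1.975 pos [0.4402 0.113  0.1582] yawz -90.89 down [-0.003  0.003 -1.   ] F [-0.39 -0.15  0.17] open 0.0047913306255040295
```

View pics/w1.png

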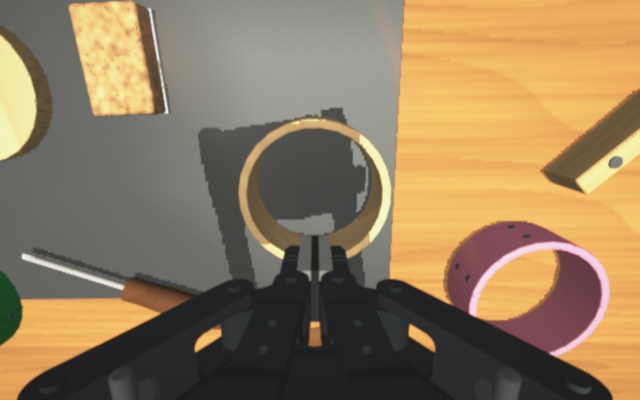

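View pics/s2.png

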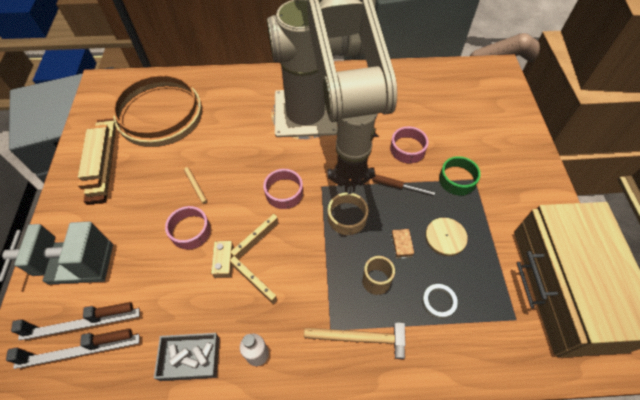

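Wrist view: the shell is centred at about (315,190), with the closed fingertips at about (315,240) above it and nothing in the way. The finger linkage widens out above the tips, so I'll check how far that is before descending.

```bash
python3 -c "
from h import *
s=ctrl.state();R=np.array(s['orientation']);t=np.array(s['tool_pos']);p=ctrl.camera_params('wrist')
for a in(.011,0,-.008,-.02,-.03,-.04,-.05,-.06):
  print(a,[proj('wrist',t+R@np.array([a,-.011*0,b]),p).round(0).tolist() for b in(-.05,-.02,0,.02,.05)])
c=(315,189);print(ray('wrist',c,.05,p))
"
```

```text
0.011 [[213.0, 249.0], [274.0, 249.0], [315.0, 249.0], [356.0, 249.0], [417.0, 249.0]]
0 [[206.0, 260.0], [271.0, 259.0], [315.0, 259.0], [359.0, 259.0], [424.0, 259.0]]
-0.008 [[200.0, 268.0], [269.0, 268.0], [315.0, 268.0], [361.0, 268.0], [430.0, 268.0]]
-0.02 [[189.0, 283.0], [265.0, 283.0], [315.0, 283.0], [365.0, 283.0], [441.0, 283.0]]
-0.03 [[179.0, 297.0], [261.0, 297.0], [315.0, 297.0], [370.0, 297.0], [451.0, 297.0]]
-0.04 [[167.0, 314.0], [256.0, 314.0], [315.0, 314.0], [375.0, 314.0], [463.0, 314.0]]
-0.05 [[153.0, 335.0], [250.0, 335.0], [315.0, 335.0], [380.0, 335.0], [478.0, 335.0]]
-0.06 [[135.0, 360.0], [243.0, 360.0], [316.0, 360.0], [388.0, 360.0], [496.0, 359.0]]
[0.44495951 0.11110394 0.05      ]
```

The links reach about 33 mm half-width some 20 mm behind the TCP. So I'll keep the TCP at z≈0.036, which leaves them above the rim while the tips press at mid-wall.

```bash
python3 -m crank '[[4,0.2,0,0,0,0],[8,0.2,0,0,0,0],[11,0.2,0,0,0,0],[12.2,0.2,0,0,0,0],[12.2,0.2,0,0,0,0]]'; python3 -c "
from h import *
to((.443,.08,.036),(.5,-.03,.036),(.568,-.1,.036),(.568,-.133-.037,.036))
im=ctrl.read_camera('wrist');cv2.imwrite('pics/w2.png',im[:,:,::-1])"
```

```text
clock: 2.7
tool_pos: [0.4415, 0.1106, 0.0359]
orientation: [[-0.005, 1.0, -0.018], [0.002, -0.018, -1.0], [-1.0, -0.005, -0.002]]
contact_force: [0.2, -0.0, -0.2]
opening: 0.0
(0.443, 0.08, 0.036) ->cm [-0.02  0.2   3.05]
(0.5, -0.03, 0.036) ->cm [-0.06  6.1  13.95]
(0.568, -0.1, 0.036) ->cm [-0.11 13.02 20.83]
(0.568, -0.17, 0.036) ->cm [-0.12 13.14 27.83]
clock 2.7 pos [0.4415 0.1106 0.0359] yawz -91.02 down [-0.005  0.002 -1.   ] F [ 0.18 -0.02 -0.17] open 0.0003988910757324572
```

View pics/w2.png

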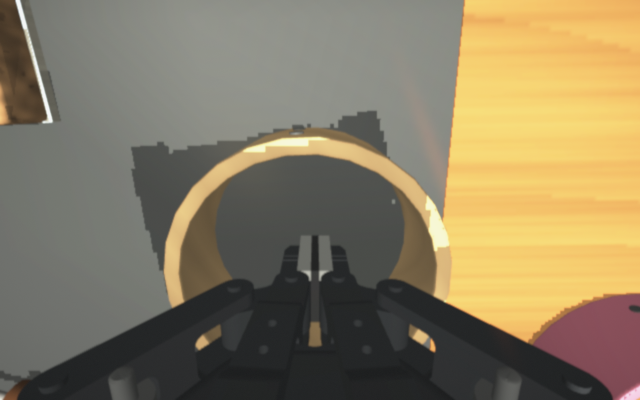

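The fingers are inside the ring, clear of the wall all round. Now I'll tow diagonally at a gentle speed.

```bash
python3 -m crank '[[0,0.8,1.2,0,0,0],[0,1.6,2.4,0,0,0],[0,2.4,3.6,0,0,0],[0,3.2,4.8,0,0,0],[0,4,6,0,0,0]]'; python3 -m crank '[[0,0.8,1.2,0,0,0],[0,1.6,2.4,0,0,0],[0,2.4,3.6,0,0,0],[0,3.2,4.8,0,0,0],[0,4,6,0,0,0]]'; python3 -c "
from h import *
to((.588,-.111,.036))
im=ctrl.read_camera('top');cv2.imwrite('pics/t3.png',im[:,:,::-1])
im=ctrl.read_camera('wrist');cv2.imwrite('pics/w3.png',im[:,:,::-1])"
```

```text
clock: 3.38
tool_pos: [0.4818, 0.0493, 0.0366]
orientation: [[-0.003, 1.0, -0.018], [0.002, -0.018, -1.0], [-1.0, -0.004, -0.002]]
contact_force: [-0.9, 1.7, 1.2]
opening: 0.003
clock: 4.0
tool_pos: [0.5212, -0.0122, 0.0363]
orientation: [[-0.004, 1.0, -0.018], [0.002, -0.018, -1.0], [-1.0, -0.004, -0.002]]
contact_force: [-1.1, 1.5, 1.6]
opening: -0.003
(0.588, -0.111, 0.036) ->cm [-0.01  6.86  9.76]
clock 4.0 pos [ 0.5212 -0.0122  0.0363] yawz -91.02 down [-0.004  0.002 -1.   ] F [-1.06  1.51  1.59] open -0.0033043246279800724
```

View pics/t3.png

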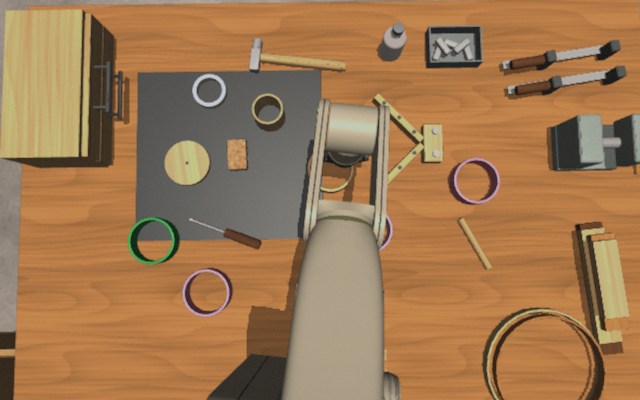

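View pics/w3.png

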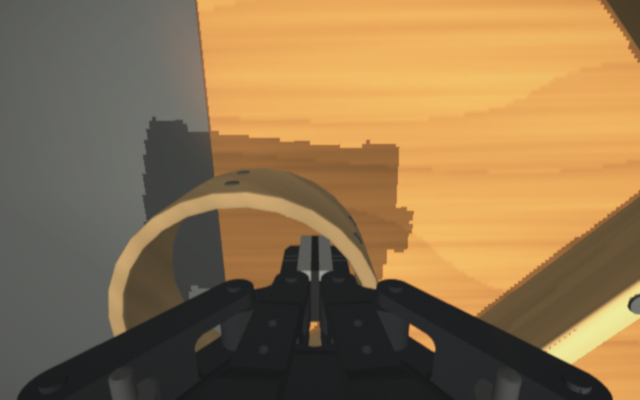

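The ring follows, flat, with its wall in contact at the fingers' front-right corner and about 2 N of force. I'll continue.

```bash
python3 -m crank '[[0,0.8,1.2,0,0,0],[0,1.6,2.4,0,0,0],[0,2.4,3.6,0,0,0],[0,3.2,4.8,0,0,0],[0,4,6,0,0,0]]'; python3 -m crank '[[0,0.8,1.2,0,0,0],[0,1.6,2.4,0,0,0],[0,2.2,3.2,0,0,0],[0,2.2,3.2,0,0,0]]'; python3 -c "
from h import *
to((.568,-.17,.036))
im=ctrl.read_camera('scene');cv2.imwrite('pics/s4.png',cv2.resize(im[150:310,180:400,::-1],None,fx=3.5,fy=3.5))
im=ctrl.read_camera('wrist');cv2.imwrite('pics/w4.png',im[:,:,::-1])"
```

```text
clock: 4.72
tool_pos: [0.5611, -0.0745, 0.0363]
orientation: [[-0.003, 1.0, -0.019], [0.002, -0.019, -1.0], [-1.0, -0.003, -0.001]]
contact_force: [0.3, 0.3, 0.3]
opening: -0.002
clock: 5.22
tool_pos: [0.583, -0.1077, 0.0363]
orientation: [[-0.002, 1.0, -0.02], [0.001, -0.02, -1.0], [-1.0, -0.002, -0.001]]
contact_force: [-0.4, -0.3, -0.6]
opening: -0.003
(0.568, -0.17, 0.036) ->cm [ 0.03 -1.38  6.26]
clock 5.225 pos [ 0.583  -0.1077  0.0363] yawz -91.13 down [-0.002  0.001 -1.   ] F [-0.41 -0.33 -0.63] open -0.0031102831673432358
```

View pics/s4.png

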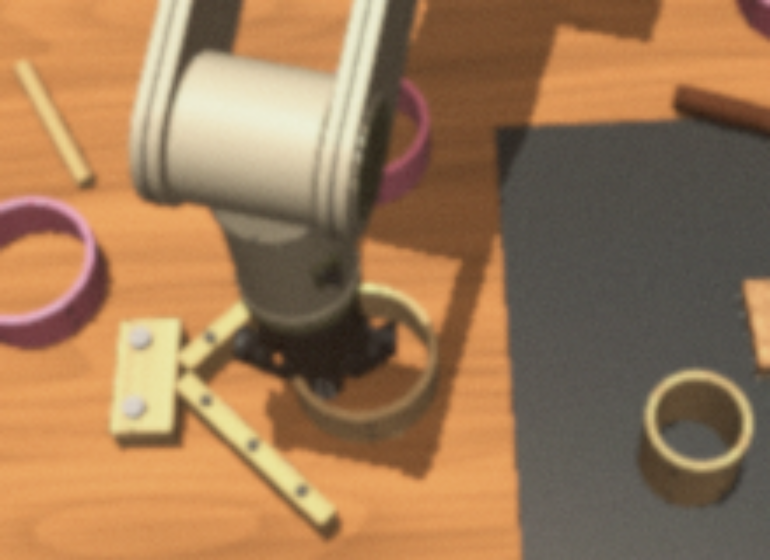

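View pics/w4.png

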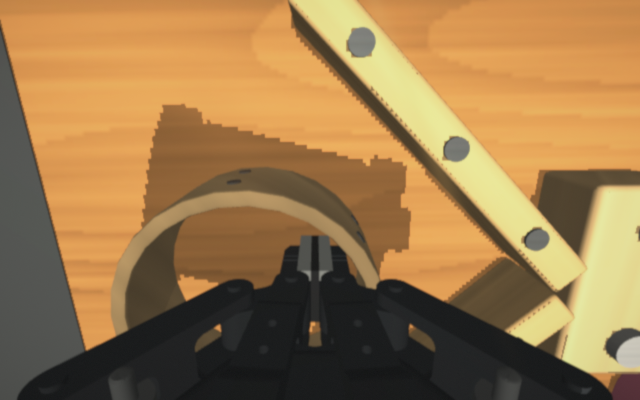

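The ring sits in the V mouth, roughly centred. Next I'll push along the bisector, moving the tool back onto the centre line.

```bash
python3 -m crank '[[0,-0.4,1,0,0,0],[0,-0.8,2,0,0,0],[0,-1.2,3,0,0,0],[0,-1.4,4,0,0,0],[0,-1.4,5,0,0,0]]'; python3 -c "
from h import *
to((.568,-.17,.036))
im=ctrl.read_camera('wrist');cv2.imwrite('pics/w5.png',im[:,:,::-1])"
```

```text
clock: 5.95
tool_pos: [0.5672, -0.1574, 0.0361]
orientation: [[-0.003, 1.0, -0.019], [0.002, -0.019, -1.0], [-1.0, -0.003, -0.002]]
contact_force: [0.1, 0.7, 0.2]
opening: -0.001
(0.568, -0.17, 0.036) ->cm [0.   0.1  1.26]
clock 5.95 pos [ 0.5672 -0.1574  0.0361] yawz -91.11 down [-0.003  0.002 -1.   ] F [0.11 0.68 0.18] open -0.0012427038763818785
```

View pics/w5.png

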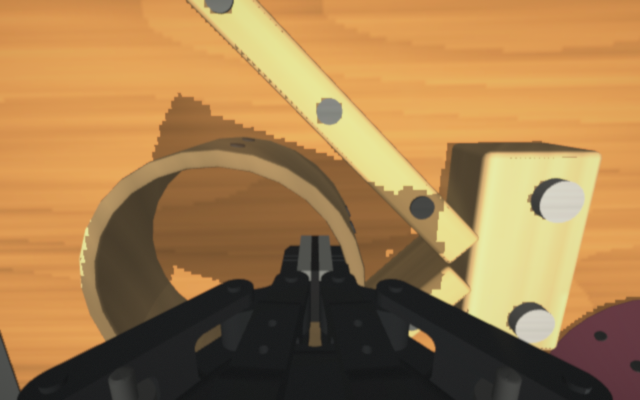

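The ring has slid on along the far rail. I'll continue in small steps and watch the force.

```bash
python3 -m crank '[[0,0,0.4,0,0,0],[0,0,0.8,0,0,0],[0,0,1,0,0,0],[0,0,1,0,0,0]]'; python3 -m crank '[[0,0,0.3,0,0,0],[0,0,0.3,0,0,0]]';  python3 -m crank '[[0,0,0.2,0,0,0],[0,0,0.2,0,0,0]]'
```

```text
clock: 6.5
tool_pos: [0.5672, -0.1686, 0.0362]
orientation: [[-0.003, 1.0, -0.02], [0.001, -0.02, -1.0], [-1.0, -0.003, -0.001]]
contact_force: [-0.5, -0.5, 0.4]
opening: 0.0
clock: 6.75
tool_pos: [0.5672, -0.1718, 0.0362]
orientation: [[-0.002, 1.0, -0.02], [0.001, -0.02, -1.0], [-1.0, -0.002, -0.001]]
contact_force: [-0.5, -0.5, 0.4]
opening: -0.002
clock: 7.0
tool_pos: [0.5671, -0.1727, 0.0361]
orientation: [[-0.003, 1.0, -0.02], [0.002, -0.02, -1.0], [-1.0, -0.003, -0.002]]
contact_force: [0.4, 5.0, 1.0]
opening: -0.0
```

```bash
python3 -m crank '[[0,0,0.15,0,0,0],[0,0,0.15,0,0,0]]'; python3 -c "
from h import *
to((.568,-.17,.036))
im=ctrl.read_camera('wrist');cv2.imwrite('pics/w6.png',im[:,:,::-1])
im=ctrl.read_camera('top');cv2.imwrite('pics/t6.png',cv2.resize(im[85:255,250:450,::-1],None,fx=3.5,fy=3.5,interpolation=2))"
```

```text
clock: 7.25
tool_pos: [0.5671, -0.1728, 0.0361]
orientation: [[-0.003, 1.0, -0.019], [0.005, -0.019, -1.0], [-1.0, -0.003, -0.005]]
contact_force: [0.0, 7.5, 2.7]
opening: -0.001
(0.568, -0.17, 0.036) ->cm [ 0.01  0.08 -0.28]
clock 7.25 pos [ 0.5671 -0.1728  0.0361] yawz -91.11 down [-0.003  0.005 -1.   ] F [0.02 7.45 2.7 ] open -0.001240480675853318
```

View pics/w6.png

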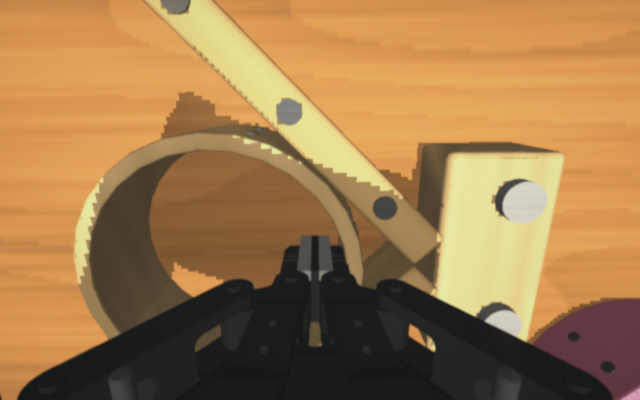

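It's stopped at 7.5 N, purely along the bisector, so both rails are loaded. The ring touches the far rail at about (270,140). I'll back off, lift and inspect.

```bash
python3 -m crank '[[0,0,-0.4,0,0,0],[0,0,-1.2,0,0,0],[0,0,-2.5,0,0,0],[0,0,-3.5,0,0,0],[0,0,-3.5,0,0,0]]'; python3 -m crank '[[-2,0,0,0,0,0],[-5,0,0,0,0,0],[-9,0,0,0,0,0],[-13,0,0,0,0,0],[-16,0,0,0,0,0]]';python3 -m crank '[[0,-3,-5,0,0,0],[0,-7,-10,0,0,0],[0,-10,-15,0,0,0],[0,-10,-21,0,0,0],[0,-10,-26,0,0,0]]';
python3 -c "
from h import *
im=ctrl.read_camera('top');cv2.imwrite('pics/t7f.png',im[:,:,::-1]);cv2.imwrite('pics/t7.png',cv2.resize(im[85:215,330:450,::-1],None,fx=4.5,fy=4.5,interpolation=2))
im=ctrl.read_camera('scene');cv2.imwrite('pics/s7f.png',im[:,:,::-1]);cv2.imwrite('pics/s7.png',cv2.resize(im[200:310,200:330,::-1],None,fx=5,fy=5,interpolation=2))"
```

```text
clock: 7.98
tool_pos: [0.5678, -0.1368, 0.0362]
orientation: [[-0.003, 1.0, -0.018], [0.004, -0.018, -1.0], [-1.0, -0.003, -0.004]]
contact_force: [-0.2, -0.1, -0.3]
opening: -0.0
clock: 8.6
tool_pos: [0.5691, -0.1382, 0.2003]
orientation: [[0.0, 1.0, -0.018], [0.003, -0.018, -1.0], [-1.0, 0.0, -0.003]]
contact_force: [0.3, -0.4, 1.2]
opening: 0.002
clock: 9.22
tool_pos: [0.4739, 0.1253, 0.2033]
orientation: [[0.004, 1.0, -0.019], [0.004, -0.019, -1.0], [-1.0, 0.003, -0.004]]
contact_force: [1.4, 0.2, -0.2]
opening: -0.002
```

View pics/t7.png

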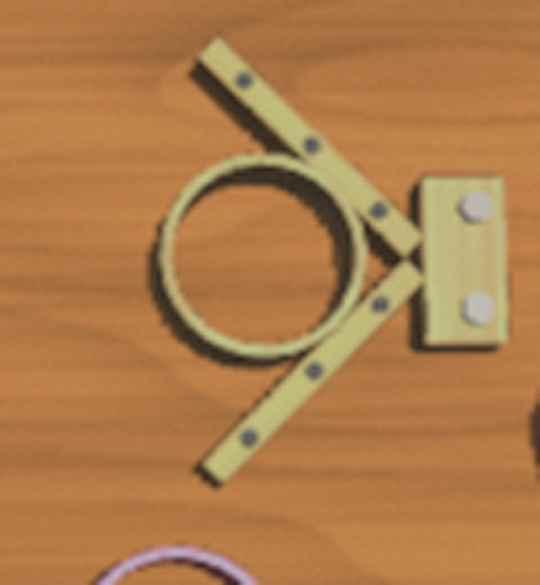

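View pics/s7.png

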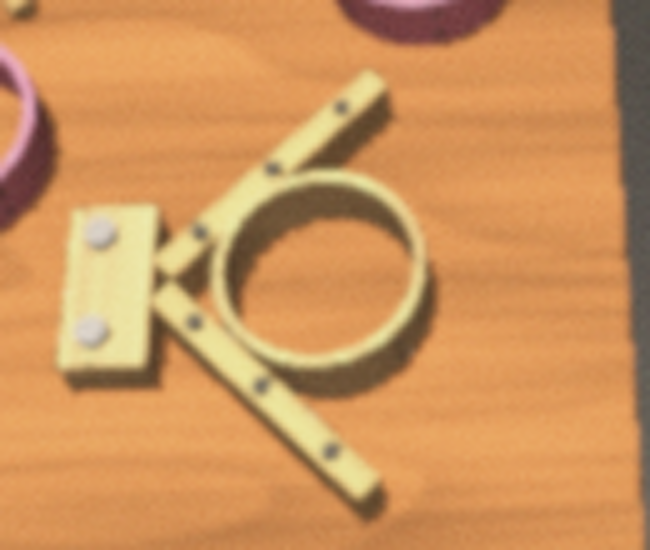

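View pics/s7f.png

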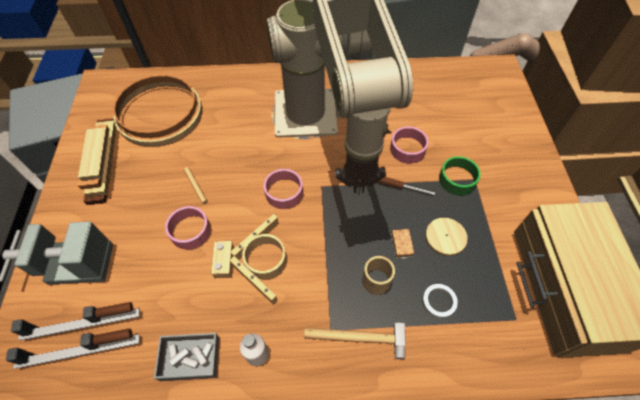

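Both views show the ring flat and touching both rails; everything else is unmoved. Here is a numeric check from the rim extents in the two crops.

```bash
python3 -c "
from h import *
a=(330+264/4.5-.5,85+255.5/4.5-.5);b=(200+320/5-.5,200+269.5/5-.5)
print(ray('top',a,.05),ray('scene',b,.05),tri(b,a))
for n in('top','scene'):
  A=cv2.imread(f'pics/{n}0.png').astype(int);B=cv2.imread(f'pics/{n}7f.png').astype(int)
  for k,X in(('disc',(.53,.37,.018)),('tall',(.64,.17,.085))): pass
  for k,(x,y) in dict(disc=(187,162) if n=='top' else (447,236),tall=(267,110) if n=='top' else (379,275)).items():
    print(n,k,np.abs(A-B)[y-20:y+20,x-20:x+20].mean())
to()"
```

```text
[ 0.56896886 -0.1342075   0.05      ] [ 0.56940545 -0.13225109  0.05      ] [ 0.569074   -0.13329915  0.0494931 ][ WARN:0@0.522] global loadsave.cpp:275 findDecoder imread_('pics/top7f.png'): can't open/read file: check file path/integrity
Traceback (most recent call last):
AttributeError: 'NoneType' object has no attribute 'astype'
```

```bash
python3 -c "
from h import *
for n,o,D in(('top','t7f',dict(disc=(187,162),tall=(267,110))),('scene','s7f',dict(disc=(447,236),tall=(379,275)))):
  A=cv2.imread(f'pics/{n}0.png').astype(int);B=cv2.imread(f'pics/{o}.png').astype(int)
  for k,(x,y) in D.items(): print(n,k,np.abs(A-B)[y-20:y+20,x-20:x+20].mean().round(2))
print(ctrl.finish_job())"
```

```text
top disc 11.97
top tall 41.19
scene disc 2.67
scene tall 2.6
the job is handed in; nothing more can be done
None
```

View pics/t7f.png

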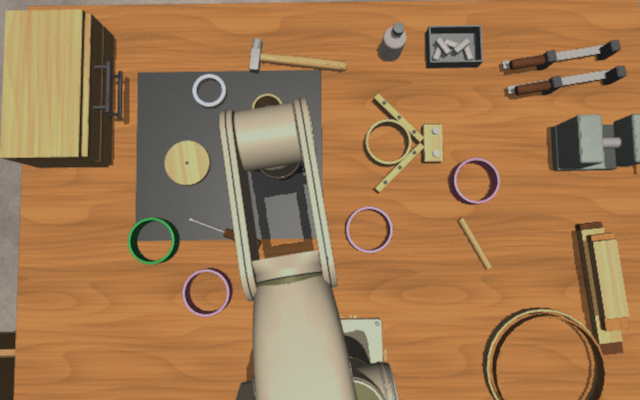

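The shell is home in the V fence, and I handed the job in at about 9.5 s. I put the closed fingers inside the ring and towed it flat along the bench into the V. I stopped at about 7.5 N of push along the bisector, with almost no sideways force, then backed off and lifted clear.

- **Seating:** the two-view centre of the shell is (0.569, −0.133) with its rim at 0.0495 m, so it is flat. My measured fence origin is (0.568, −0.133), which agrees within the calibration of about 2 mm. Both views show the ring touching both rails.
- **Disc and tall tube:** the scene view shows both unchanged.
- **Check that disagreed:** the before/after comparison in the top view differed strongly at the tall tube (41), because the arm covered it there. It also differed mildly at the disc (12), probably from shadow or lighting; the disc sits at the same pixels, about (187,162).

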